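Shut the sprung cover of a drill-bit case

ROBOT

A 6-joint arm with a two-finger parallel gripper is mounted at the origin on a cart in front of the work surface, level with it; the furniture and walls round the work are solid. World frame = base frame: x ahead of the robot, y to its left, z up, the work surface at z = 0. Lengths are in mm, angles in rad, forces in N, time in s.
With the tool pointing down it reaches from about 350 to 775 mm from the base axis. Payload 7.3 kg.
Tool frame: the origin (TCP) lies between the finger pads; the fingertips stand 14 mm ahead of it and the grasp point (between the pads) lies 5 mm behind it; z points along the fingers, y is the line along which they close (so a half turn about z gives the same grasp; the last joint's range is limited). The gripper opens to 92 mm and grips with 3 to 60 N. Pads are 19 mm wide; open, the fingers measure 130 mm over their backs; the gripper's body (75 mm by 190 mm) begins 47 mm behind the grasp point.
Start: joints at [-1.357, 0.342, 1.524, -0, 1.275, -0.146], TCP at [184.869, -491.393, 240.741] pointing down, gripper open.
Joint ranges: [-2.53, 2.53], [-0.77, 2.02], [0.04, 2.7], [-1, 4.14], [0.28, 2.66], [-3.11, 3.11]. Speed limits (rad/s): [2.57, 2.57, 3.14, 3.14, 3.14, 3.14].

INTERFACE

Orientations are given as [roll, pitch, yaw] about the fixed x, y, z axes, in that order (R = Rz(yaw) Ry(pitch) Rx(roll)).
In Python, from plant import get_obs, cams, close_job gives the robot as it stands. The module is installed in compiled form; this text tells all that it offers.
- The arm moves only by the shell command python3 -m creep 'ROWS'. ROWS is JSON, a list of rows, each an object of numbers: "hand": the opening, from 0 (shut) to 1 (fully open); "tx", "ty", "tz": the shift along the tool's x, y, z in m; "spin": the turn about the tool's z in degrees. In form: [{"hand": .., "tx": .., "ty": .., "tz": .., "spin": ..}, ...]. A call has 1 to 5 rows; each row shifts and turns the commanded pose from where the row before left it, along the tool's axes as they then stand; what a row does not reach is not made up. A row lasts 1/8 s, in which the tool goes at most 62.5 mm and 10.7 degrees, less where a joint would pass 70% of its speed; a pose out of reach is approached as far as the arm can. A call is refused whole if a number of a shift passes 0.0625 or a number of a turn 10.7, either way. A call with a gripper value outside its range is refused whole. The fingers move at their own pace and stop on an object; the grip force is fixed at half the most. Time passes only in rows, so rows that do not move let the fingers close. It gives the time, the measured TCP pose, the force, the opening and the grip force at its end, in the units of the state.
- get_obs(): the state, without advancing time (a new reading comes with each control period).
- cams.capture(name): name is "scene" or "top"; returns a dict with "color" (480x640x3 uint8, red, green, blue), "K" (3x3 intrinsics, pixels), "k1" (the pictures are not rectified: a ray, as slopes to the right and down, at radius r is drawn at 1 + k1 r^2 times it, then the intrinsics apply), "R" (3x3) and "t" (3): a world point X has camera coordinates R X + t. Camera axes: x right, y down, z forward; pixel columns grow to the right and rows downward; lengths in mm; the calibration is good to about 2 mm. A picture is of the moment at which its call begins. There is no depth.
- close_job(): hands the job in; it is judged then, once.
The state is a dict: "time": time; "joint_positions": joint angles; "dq": joint speeds; "tau": joint torques, N m; "tool_pos": TCP position; "tcp_rot": TCP orientation; "contact_force": force on the tool from outside, world axes, zero at the start; "moment": the same for the moment, N m; "grip_width": finger opening in mm; "finger_force": force on a finger pad.
Only numpy, scipy, OpenCV 4.12 (cv2) and the standard library are available. Lean on these libraries where they do the work, as an engineer would, in place of code of your own. Each camera call takes 0.05 s, during which the arm holds its last target. There are 200 camera calls.

TASK

Shut the drill-bit case: fold its open, sprung yellow cover down over the bits, then, keeping it pressed flat, push it along toward the red lip until its free edge is tucked fully beneath the lip and it stays shut when you let go. Push only on the outside of the cover with the fingertips or the outside of the fingers: do not grip the cover or touch its grey felt lining, and leave the nail carton, the jar and the tape measure where they stand.

Things in the scene. Friction and masses are not known exactly. Their poses are not given: they have to be found in the camera images.
- case: grey open tray with drill bits, screwed to the bench, 132 (x) x 100 (y) x 34 (z) mm; hinge rails at its +x end widen it to 112 mm and rise to z = 39 mm. Origin: centre of its underside; +x points from the lip end to the hinge end (away from the robot, turned up to 80 degrees either way), y along the hinge, z up
- lip_edge (a point): middle of the holding edge (underside) of the red lip, 43.5 mm above the bench, at x = -50 mm in the case's frame. The lip is fixed, 70 mm long (y), covers x = -66 to -50 mm, top at z = 46.5 mm; a flared lead-in rises from its edge to x = -44, z = 49 mm. The flat cover's top (z = 39.5 mm) has 4 mm of play below the lip
- cover (a joint): hinge angle of the yellow cover: 0 flat over the tray, 1.57 upright, 1.85 stop, leaning back. Starts near upright. A weak spring (0.07 N m when flat) swings it open when let go untucked. Plate 97 x 86 x 4 mm, free edge 100 mm from the hinge axis; the axis lies along the case's y, 37.5 mm above the bench (mid-plate), at x = 62 mm less joint cover_slide in the case's frame
- cover_slide (a joint): how far cover and hinge have been slid toward the lip (case's -x): 0 to 0.020 m, 0.020 = fully home. Slides stiffly (3.5 N), stays where left. Starts within 2 mm of 0, where the flat cover's free edge is just short of the lip (12 mm from the holding edge); at 0.020 it is 8 mm under. The cover goes under only if pressed flat before and while it is slid
- cover_edge (a point): middle of the cover's free edge, 100 mm from the hinge axis, half way through the 4 mm plate; moves with the cover
- push_point (a point): point on the cover's outside face (top when shut), on its centre line, 45 mm from the hinge axis; point z points out of the face, -x to the free edge. Beyond it toward the free edge stands a push rib, 56 mm long, 5 mm thick, 7.5 mm high, near side 62.5 mm from the hinge axis: a fingertip here can press down and push the rib toward the lip
- liner: grey felt lining, 60 x 66 x 3 mm, on the inside face of the cover, not to be touched; origin on the middle of the hinge axis
- nail_box: loose cardboard carton of nails, 50 x 85 x 42 mm, near the case; origin at the centre of its underside
- jar_screws: loose glass jar of screws with a white lid, 64 mm across, 87 mm high, near the case; origin at the centre of its underside
- tape_measure: loose black tape measure with a green patch, 44 x 90 x 69 mm, near the case; origin at the centre of its underside
Things that resemble listed ones, but are neither listed nor needed, are in the scene too. What is shaped like the case but white is not meant.

How it is judged:
By the outcome, as a careful person would: the job done as asked, in the order asked, and still so for the second after the job is handed in, with the robot touching nothing.
It also fails if it takes over 38 s, if anything falls off the work surface, if the arm or the gripper's body presses on something with over 40 N, if the wrist force passes 120 N, or if a joint passes its speed limit or range.

## Working session

There is one attempt and no reset: what is moved stays moved. The work goes in short steps, Python scripts to look and compute and a shell command to move; the robot and the scene stay as the last step left them, time stands still between calls to the robot, and variables do not carry over. Pictures are saved under pics/ and viewed, at most 10 in all, crops included, and the job is handed in when it is done.

```bash
mkdir -p pics; python3 - <<'E'
from plant import get_obs,cams
import cv2,numpy as np
o=get_obs();print(o['time'],o['tool_pos'],o['tcp_rot'],o['grip_width'])
for n in('scene','top'):
    c=cams.capture(n);cv2.imwrite(f'pics/{n}0.png',c['color'][:,:,::-1]);print(n,c['K'].tolist(),c['k1'],c['R'].round(4).tolist(),c['t'].round(1))
E
```

```text
0.0 [ 184.78904054 -490.99155702  240.02624586] [-3.14004370e+00 -2.43331480e-04  3.59760216e-01] 91.78402424353283
scene [[513.203550864087, 0.0, 316.01719319836496], [0.0, 513.203550864087, 238.39666929623257], [0.0, 0.0, 1.0]] -0.15222624649522215 [[0.7248, -0.689, -0.0069], [-0.2915, -0.2976, -0.9091], [0.6243, 0.6609, -0.4165]] [-556.8  139.1  967.1]
top [[510.94237163952863, 0.0, 314.87137751545833], [0.0, 510.94237163952863, 235.49813902670746], [0.0, 0.0, 1.0]] -0.09397676714947975 [[0.0078, -0.9998, -0.0198], [-0.9962, -0.006, -0.0871], [0.087, 0.0204, -0.996]] [-205.6  557.9 1056.5]
```

View pics/scene0.png

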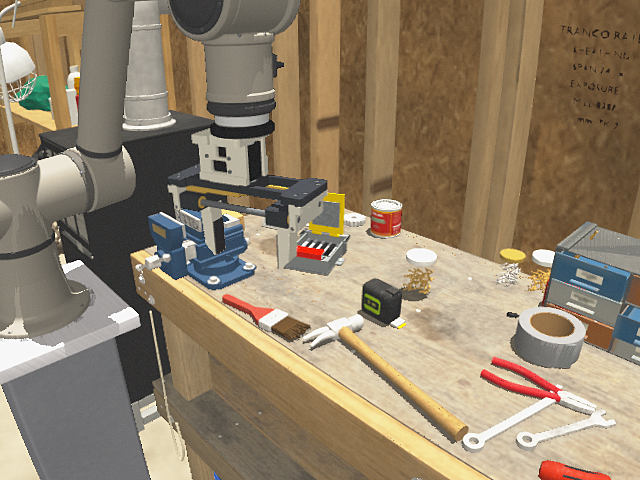

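View pics/top0.png

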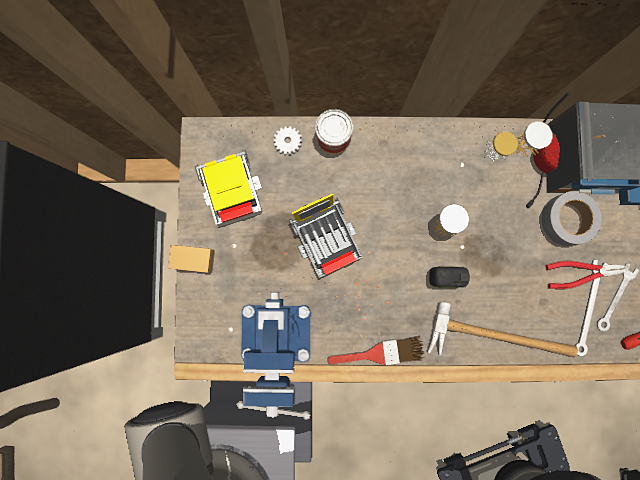

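Two candidates appear in the top view. The case at (327,238) is grey and open, with an upright yellow cover at (315,208) and a red lip at (340,262). The other, at (228,188), is whitish and already shut. The grey open one fits the description, so I'll confirm it in a crop. The carton is at (190,259), the jar at (452,220) and the tape measure at (447,277).

```bash
cat > h.py <<'E'
import numpy as np,cv2
from plant import cams,get_obs
def ray(c,uv):
    p=(np.array(uv,float)-[c['K'][0,2],c['K'][1,2]])/c['K'][0,0]
    s=p.copy()
    for _ in range(20): s=p/(1+c['k1']*(s@s))
    d=c['R'].T@np.array([s[0],s[1],1]);return -c['R'].T@c['t'],d
def atz(c,uv,z):
    o,d=ray(c,uv);return o+d*(z-o[2])/d[2]
def proj(c,X):
    q=c['R']@np.array(X,float)+c['t'];s=q[:2]/q[2];s=s*(1+c['k1']*(s@s));return s*c['K'][0,0]+[c['K'][0,2],c['K'][1,2]]
def crop(n,x0,y0,w,h,f,out):
    c=cams.capture(n);im=cv2.resize(c['color'][y0:y0+h,x0:x0+w,::-1],None,fx=f,fy=f,interpolation=cv2.INTER_CUBIC);cv2.imwrite(out,im);return c
E
python3 -c "
from h import *
crop('top',170,140,200,150,4,'pics/top1.png')"
```

```text
(no output)
```

View pics/top1.png

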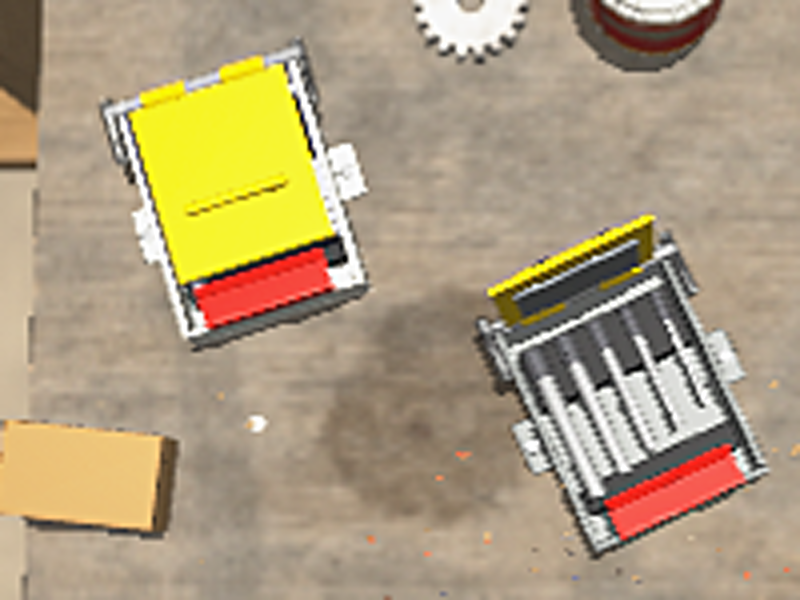

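The crop confirms it: the grey open case is on the right, with its lip outer corners at crop (618,538) and (748,478), flare edge at (605,500)–(730,445), and the cover's free edge at (490,293)–(652,218). The left one is white and already shut, so it is the decoy.

```bash
python3 - <<'E'
from h import *
c=cams.capture('top')
P=lambda u,v,z:atz(c,(170+u/4-.4,140+v/4-.4),z)
a,b=P(618,538,46.5),P(748,478,46.5);f,g=P(605,500,49),P(730,445,49)
print(a,b,f,g,np.linalg.norm(a-b),np.linalg.norm(f-g))
m1=(a+b)/2;m2=(f+g)/2
yaw=lambda p,q:np.arctan2(-(q-p)[0],(q-p)[1])  # y axis=(-s,c)
y1=yaw(b,a);y2=yaw(g,f);print('yaw',y1,y2,'mid sep',np.linalg.norm((m1-m2)[:2]))
# hinge rail top far corners z39: left (482,322) right (668,238)
r,s=P(482,322,39),P(668,238,39);print('rails',np.linalg.norm(r-s),yaw(s,r),r,s)
e=P(490,293,135),P(652,218,135);print('edge',e,np.linalg.norm(e[0]-e[1]),yaw(e[1],e[0]))
for y in(y1,y2,yaw(s,r)):
    ux=np.array([np.cos(y),np.sin(y)]); print((m1[:2]+66*ux).round(1),(m2[:2]+44*ux).round(1),((r+s)/2)[:2]-66*ux)
E
```

```text
[ 477.83093288 -221.75098574   46.5       ] [ 509.03685406 -288.30708566   46.5       ] [ 497.18155113 -214.97264827   49.        ] [ 525.80467061 -278.90136345   49.        ] 73.50866583149742 70.0440118298264
yaw 0.4384320140247827 0.4209687049397665 mid sep 19.789297109898147
rails 106.64516267243359 0.4329085814984883 [ 589.77755053 -150.09837373   39.        ] [ 634.5165652  -246.90545656   39.        ]
edge (array([ 592.37628606, -160.41121287,  135.        ]), array([ 628.75569174, -237.15346197,  135.        ])) 84.92840487856841 0.4426701965893579
[ 553.2 -227. ] [ 551.3 -228.3] [ 552.38944229 -226.52025522]
[ 553.7 -228.1] [ 551.7 -229. ] [ 551.90928605 -225.47247032]
[ 553.3 -227.3] [ 551.4 -228.5] [ 552.23559722 -226.18976234]
```

Case origin is about (552,-227) with yaw 0.433, and the lip length, rail width and cover width all match the sizes given. The hinge axis is near (608.6,-201.3) and the cover is close to upright. I'll go high above the scene to a point behind the cover with the fingers shut.

```bash
python3 -m creep '[{"hand":0,"spin":-4.2,"tz":0},{"hand":0,"tx":0.04,"ty":-0.006},{"hand":0,"tx":0.04,"ty":-0.006},{"hand":0,"tx":0.04,"ty":-0.006},{"hand":0,"tx":0.04,"ty":-0.006}]'; python3 -m creep '[{"hand":0,"tx":0.04,"ty":-0.006},{"hand":0,"tx":0.04,"ty":-0.006},{"hand":0,"tx":0.04,"ty":-0.006},{"hand":0,"tx":0.04,"ty":-0.006},{"hand":0,"tx":0.04,"ty":-0.006}]'
```

```text
invalid input at $[0]: expected keys hand, tx, ty, tz, spin
invalid input at $[0]: expected keys hand, tx, ty, tz, spin
```

```bash
python3 -m creep '[{"hand":0,"tx":0,"ty":0,"tz":0,"spin":-4.2},{"hand":0,"tx":0.04,"ty":-0.006,"tz":0,"spin":0},{"hand":0,"tx":0.04,"ty":-0.006,"tz":0,"spin":0},{"hand":0,"tx":0.04,"ty":-0.006,"tz":0,"spin":0},{"hand":0,"tx":0.04,"ty":-0.006,"tz":0,"spin":0}]'; python3 -m creep '[{"hand":0,"tx":0.04,"ty":-0.006,"tz":0,"spin":0},{"hand":0,"tx":0.04,"ty":-0.006,"tz":0,"spin":0},{"hand":0,"tx":0.04,"ty":-0.006,"tz":0,"spin":0},{"hand":0,"tx":0.04,"ty":-0.006,"tz":0,"spin":0},{"hand":0,"tx":0.04,"ty":-0.006,"tz":0,"spin":0}]'
```

```text
time: 0.82
tool_pos: [320.9, -401.6, 240.6]
tcp_rot: [-3.141, 0.0, 0.433]
contact_force: [0.4, -1.4, 0.2]
grip_width: 46.2
finger_force: 0.0
time: 1.45
tool_pos: [490.0, -290.4, 240.5]
tcp_rot: [-3.141, 0.0, 0.433]
contact_force: [0.6, -0.1, -0.1]
grip_width: 0.9
finger_force: 0.0
```

```bash
python3 -m creep '[{"hand":0,"tx":0.045,"ty":-0.008,"tz":0,"spin":0},{"hand":0,"tx":0.045,"ty":-0.008,"tz":0,"spin":0},{"hand":0,"tx":0.045,"ty":-0.008,"tz":0,"spin":0},{"hand":0,"tx":0.04,"ty":-0.006,"tz":0,"spin":0},{"hand":0,"tx":0,"ty":0,"tz":0,"spin":0}]'; python3 - <<'E'
from h import *
c=crop('scene',240,150,200,150,4,'pics/s1.png')
o=get_obs();p=o['tool_pos'];u=np.array([np.cos(.433),np.sin(.433)]);d=p[:2]-[552.3,-227.3];print(p,'case x,y',d@u,d@[-u[1],u[0]])
E
```

```text
time: 2.08
tool_pos: [636.8, -188.4, 239.5]
tcp_rot: [-3.141, 0.0, 0.437]
contact_force: [-0.6, -0.3, -1.1]
grip_width: 0.4
finger_force: 0.0
[ 635.58210917 -189.65583518  239.70592838] case x,y 91.39142485652843 -0.7748005352561403
```

View pics/s1.png

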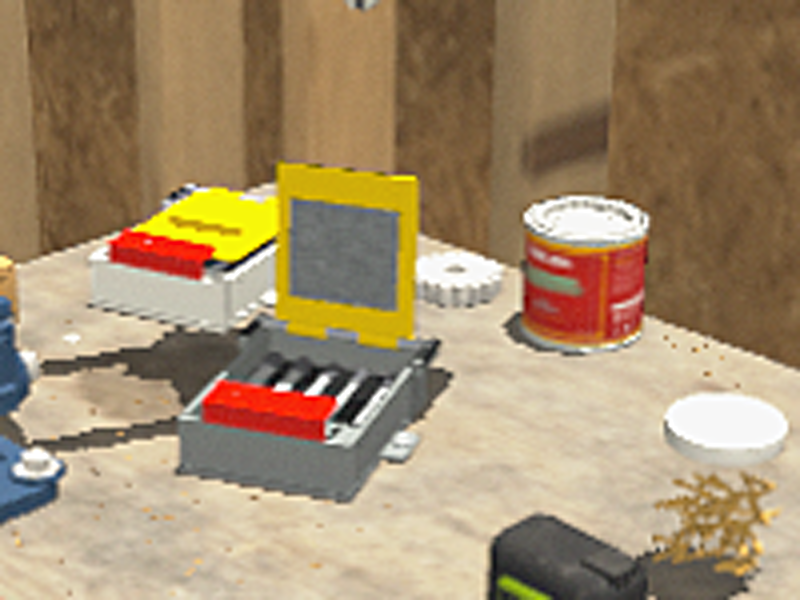

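The cover is upright with its lining facing the robot, free edge at crop (280–415,170). The gripper is above the frame, and the space behind the cover is free. I'll back off 12 mm and descend behind it.

```bash
python3 -m creep '[{"hand":0,"tx":0.012,"ty":0,"tz":0,"spin":0},{"hand":0,"tx":0,"ty":0,"tz":0.035,"spin":0},{"hand":0,"tx":0,"ty":0,"tz":0.035,"spin":0},{"hand":0,"tx":0,"ty":0,"tz":0.035,"spin":0},{"hand":0,"tx":0,"ty":0,"tz":0.033,"spin":0}]'; python3 -m creep '[{"hand":0,"tx":0,"ty":0,"tz":0,"spin":0}]';cat >>h.py <<'E'
def rep():
    o=get_obs();p=o['tool_pos'];u=np.array([np.cos(.433),np.sin(.433)]);d=p[:2]-[552.3,-227.3];f=o['contact_force']
    print('case x,y,z',d@u,d@[-u[1],u[0]],p[2],'F x,y,z',f[:2]@u,f[:2]@[-u[1],u[0]],f[2],o['time'])
E
python3 - <<'E'
from h import *
rep();c=crop('scene',240,150,200,150,4,'pics/s2.png')
P=proj(c,[610.5,-199,137.5]);print((P-[240,150])*4)
E
```

```text
time: 2.75
tool_pos: [645.8, -186.4, 101.8]
tcp_rot: [3.141, -0.0, 0.432]
contact_force: [0.4, -0.1, 0.6]
grip_width: 0.5
finger_force: 0.0
time: 2.88
tool_pos: [644.3, -185.7, 100.1]
tcp_rot: [-3.137, 0.004, 0.432]
contact_force: [-1.1, 0.2, -0.5]
grip_width: 0.5
finger_force: 0.0
case x,y,z 100.9781748940395 -0.7993453449456706 100.10624720345797 F x,y,z -0.8828819203269238 0.6819578561543214 -0.46012839825179364 2.875
[342.62411866 168.51732818]
```

View pics/s2.png

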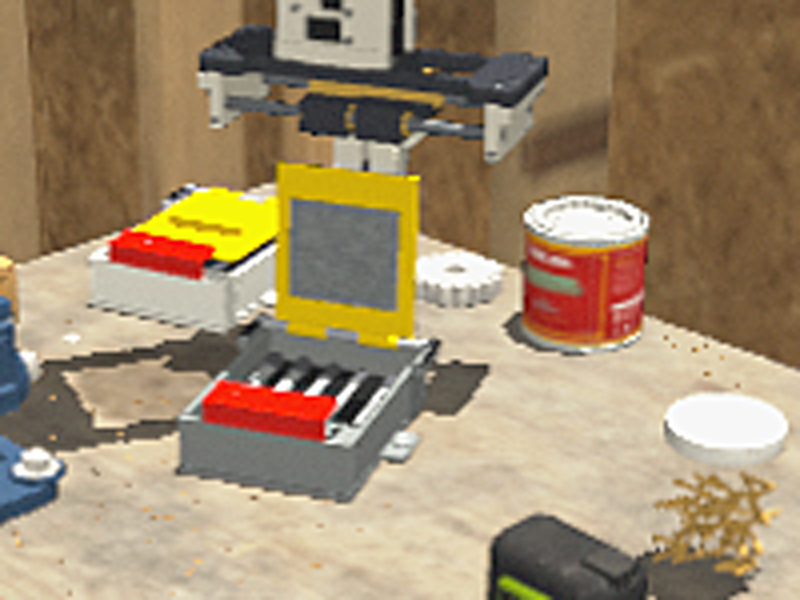

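The closed fingers are behind the cover and centred on it, and the projected edge matches the picture (343,168). I'll sweep along the arc now.

```bash
python3 -m creep '[{"hand":0,"tx":-0.01,"ty":0,"tz":0,"spin":0},{"hand":0,"tx":-0.01,"ty":0,"tz":0,"spin":0},{"hand":0,"tx":-0.01,"ty":0,"tz":0,"spin":0},{"hand":0,"tx":-0.01,"ty":0,"tz":0,"spin":0},{"hand":0,"tx":-0.006,"ty":0,"tz":0.002,"spin":0}]'; python3 -m creep '[{"hand":0,"tx":-0.006,"ty":0,"tz":0.003,"spin":0},{"hand":0,"tx":-0.005,"ty":0,"tz":0.003,"spin":0},{"hand":0,"tx":-0.006,"ty":0,"tz":0.004,"spin":0},{"hand":0,"tx":-0.005,"ty":0,"tz":0.004,"spin":0},{"hand":0,"tx":0,"ty":0,"tz":0,"spin":0}]'; python3 - <<'E'
from h import *
rep();c=crop('scene',240,150,200,150,4,'pics/s3.png')
E
```

```text
time: 3.55
tool_pos: [603.8, -205.3, 101.1]
tcp_rot: [3.141, -0.0, 0.433]
contact_force: [0.3, 0.1, -0.6]
grip_width: 0.3
finger_force: 0.3
time: 4.18
tool_pos: [583.8, -214.2, 86.2]
tcp_rot: [-3.141, 0.001, 0.433]
contact_force: [-0.3, -1.5, 0.2]
grip_width: 0.0
finger_force: 0.0
case x,y,z 34.04014572192344 -1.3367867767490267 86.18554118507083 F x,y,z -0.8965914863385803 -1.2607014670224332 0.17066221572749476 4.175
```

View pics/s3.png

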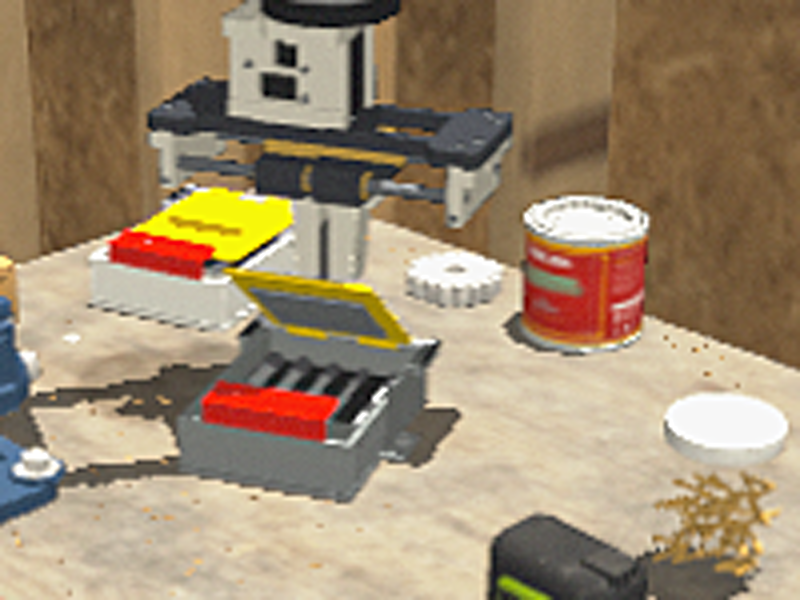

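The cover is folded to about 40° with the fingers on its outside. I'll carry on down to flat.

```bash
python3 -m creep '[{"hand":0,"tx":-0.003,"ty":0,"tz":0.005,"spin":0},{"hand":0,"tx":-0.003,"ty":0.001,"tz":0.006,"spin":0},{"hand":0,"tx":-0.002,"ty":-0.001,"tz":0.006,"spin":0},{"hand":0,"tx":-0.001,"ty":0,"tz":0.006,"spin":0},{"hand":0,"tx":-0.001,"ty":0,"tz":0.005,"spin":0}]'; python3 -m creep '[{"hand":0,"tx":0,"ty":0,"tz":0.003,"spin":0},{"hand":0,"tx":0,"ty":0,"tz":0.002,"spin":0},{"hand":0,"tx":0,"ty":0,"tz":0,"spin":0}]'; python3 -c "
from h import *
rep()"
```

```text
time: 4.85
tool_pos: [575.1, -218.4, 58.2]
tcp_rot: [-3.141, 0.0, 0.433]
contact_force: [-1.5, -0.5, 1.0]
grip_width: 0.4
finger_force: 0.6
time: 5.22
tool_pos: [575.3, -218.3, 53.7]
tcp_rot: [-3.142, 0.0, 0.433]
contact_force: [-0.9, 0.4, 0.9]
grip_width: 0.2
finger_force: 0.5
case x,y,z 24.64066209926989 -1.4599638682571963 53.705191002001804 F x,y,z -0.6070528186410002 0.7723074877630997 0.9139724869881711 5.225
```

Just above flat now. I'll press down in 1 mm steps until the force rises.

```bash
for i in 1; do python3 -m creep '[{"hand":0,"tx":0,"ty":0,"tz":0.001,"spin":0},{"hand":0,"tx":0,"ty":0,"tz":0,"spin":0}]'; python3 -m creep '[{"hand":0,"tx":0,"ty":0,"tz":0.001,"spin":0},{"hand":0,"tx":0,"ty":0,"tz":0,"spin":0}]'; done; python3 -c "
from h import *
rep()"
```

```text
time: 5.48
tool_pos: [575.4, -218.3, 53.1]
tcp_rot: [3.141, -0.0, 0.433]
contact_force: [-2.4, -0.7, 3.9]
grip_width: 0.7
finger_force: 2.2
time: 5.72
tool_pos: [575.4, -218.3, 52.4]
tcp_rot: [3.141, -0.0, 0.433]
contact_force: [-3.1, 1.4, 6.2]
grip_width: 0.7
finger_force: 3.8
case x,y,z 24.709749185738573 -1.560160129336198 52.436073874177055 F x,y,z -2.2200839776615973 2.543300056397737 6.186235016025465 5.725
```

```bash
python3 -m creep '[{"hand":0,"tx":-0.004,"ty":0,"tz":0,"spin":0},{"hand":0,"tx":-0.004,"ty":0,"tz":0,"spin":0},{"hand":0,"tx":-0.004,"ty":0,"tz":0,"spin":0},{"hand":0,"tx":0,"ty":0,"tz":0,"spin":0}]';python3 - <<'E'
from h import *
rep();c=crop('scene',260,190,120,90,6,'pics/s4.png')
E
```

```text
time: 6.22
tool_pos: [565.3, -223.7, 52.5]
tcp_rot: [3.14, -0.002, 0.433]
contact_force: [1.8, 0.5, 6.2]
grip_width: 0.2
finger_force: 2.8
case x,y,z 13.317162858950542 -2.2383523673113737 52.498250733240425 F x,y,z 1.871550000249689 -0.3015089243545871 6.173416876453472 6.225
```

View pics/s4.png

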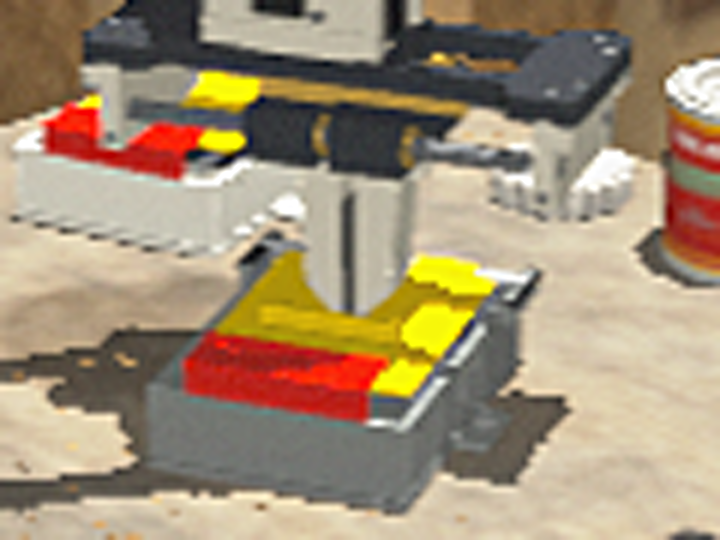

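The cover is flat. The fingertip is on it behind the rib (rib at crop 260–400,320), and the free edge is just short of the lip. I'll push on with the press held.

```bash
python3 -m creep '[{"hand":0,"tx":-0.004,"ty":-0.001,"tz":0,"spin":0},{"hand":0,"tx":-0.003,"ty":0,"tz":0.0005,"spin":0},{"hand":0,"tx":-0.003,"ty":0,"tz":0,"spin":0},{"hand":0,"tx":-0.003,"ty":0,"tz":0,"spin":0},{"hand":0,"tx":0,"ty":0,"tz":0,"spin":0}]';python3 -c "
from h import *
rep()";python3 -m creep '[{"hand":0,"tx":-0.003,"ty":0,"tz":0,"spin":0},{"hand":0,"tx":-0.003,"ty":0,"tz":0,"spin":0},{"hand":0,"tx":-0.003,"ty":0,"tz":0,"spin":0},{"hand":0,"tx":-0.002,"ty":0,"tz":0,"spin":0},{"hand":0,"tx":0,"ty":0,"tz":0,"spin":0}]';python3 -c "
from h import *
rep()"
```

```text
time: 6.9
tool_pos: [552.8, -228.4, 51.9]
tcp_rot: [3.14, -0.001, 0.433]
contact_force: [1.5, -0.2, 5.9]
grip_width: 0.1
finger_force: 3.0
case x,y,z -0.027330297031475256 -1.2362505842815739 51.881329405318816 F x,y,z 1.2962302302718478 -0.8730594165082931 5.855876293801408 6.9
time: 7.52
tool_pos: [544.0, -232.4, 51.9]
tcp_rot: [3.139, -0.004, 0.433]
contact_force: [7.4, 4.6, 4.3]
grip_width: 0.4
finger_force: 5.4
case x,y,z -9.626968051798613 -1.1184786212911562 51.940371098003574 F x,y,z 8.665198430085127 1.019628522683998 4.304811611221927 7.525
```

```bash
python3 -m creep '[{"hand":0,"tx":-0.002,"ty":0,"tz":0.0005,"spin":0},{"hand":0,"tx":0,"ty":0,"tz":0,"spin":0}]';python3 -c "
from h import *
rep()";python3 -m creep '[{"hand":0,"tx":-0.002,"ty":0,"tz":0,"spin":0},{"hand":0,"tx":0,"ty":0,"tz":0,"spin":0}]';python3 - <<'E'
from h import *
rep();c=crop('scene',260,190,120,90,6,'pics/s5.png')
E
```

```text
time: 7.78
tool_pos: [543.8, -232.5, 51.8]
tcp_rot: [3.138, -0.007, 0.433]
contact_force: [13.0, 7.9, 3.4]
grip_width: 0.9
finger_force: 8.4
case x,y,z -9.86867654986311 -1.1834739103788292 51.805361745946556 F x,y,z 15.143711627154756 1.6712372771607453 3.4025619398194937 7.775
time: 8.02
tool_pos: [543.6, -232.7, 52.1]
tcp_rot: [3.137, -0.01, 0.432]
contact_force: [18.3, 11.1, 4.1]
grip_width: 0.1
finger_force: 11.0
case x,y,z -10.142516952655845 -1.2426268890459384 52.05155116903998 F x,y,z 21.283867888084476 2.432627816199301 4.127914784121344 8.025
```

View pics/s5.png

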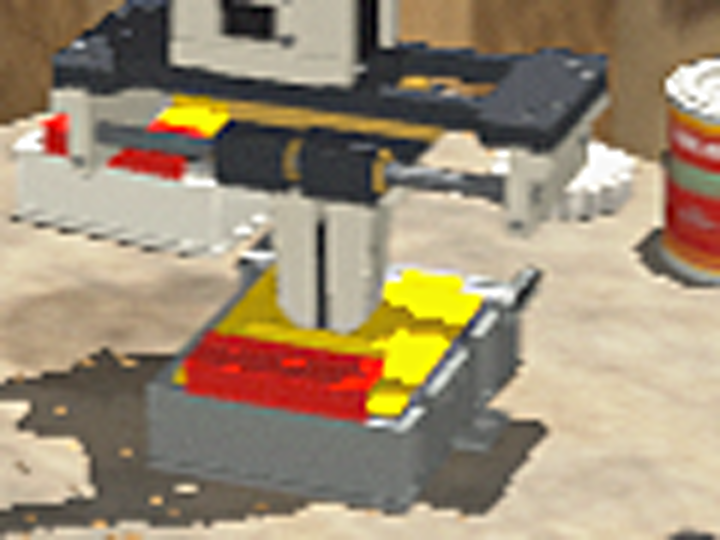

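The push has met a hard stop (21 N, no motion) at x ≈ -10, close to the expected home of -11. The picture shows the cover's edge under the lip. I'll back off and lift.

```bash
python3 -m creep '[{"hand":0,"tx":0.004,"ty":0,"tz":-0.001,"spin":0},{"hand":0,"tx":0.003,"ty":0,"tz":-0.003,"spin":0},{"hand":0,"tx":0,"ty":0,"tz":-0.01,"spin":0},{"hand":0,"tx":0,"ty":0,"tz":-0.03,"spin":0},{"hand":0,"tx":0,"ty":0,"tz":-0.04,"spin":0}]';python3 -m creep '[{"hand":0,"tx":0,"ty":0,"tz":-0.04,"spin":0},{"hand":0,"tx":-0.05,"ty":0,"tz":-0.03,"spin":0},{"hand":0,"tx":-0.05,"ty":0,"tz":0,"spin":0},{"hand":0,"tx":-0.05,"ty":0.03,"tz":0,"spin":0},{"hand":0,"tx":-0.05,"ty":0.03,"tz":0,"spin":0}]';python3 -m creep '[{"hand":0,"tx":-0.04,"ty":0.03,"tz":0,"spin":0},{"hand":0,"tx":0,"ty":0,"tz":0,"spin":0}]'
python3 - <<'E'
from h import *
a=crop('top',270,180,110,110,5,'pics/t6a.png');b=crop('scene',260,190,110,110,5,'pics/t6b.png')
cv2.imwrite('pics/t6.png',cv2.resize(np.hstack([cv2.imread('pics/t6a.png'),cv2.imread('pics/t6b.png')]),(800,400)))
E
```

```text
time: 8.7
tool_pos: [543.3, -231.1, 134.6]
tcp_rot: [-3.138, 0.003, 0.433]
contact_force: [-0.1, 0.1, 0.2]
grip_width: 0.5
finger_force: 0.0
time: 9.32
tool_pos: [386.6, -370.5, 205.3]
tcp_rot: [-3.141, 0.001, 0.433]
contact_force: [0.8, -0.6, 0.0]
grip_width: 0.3
finger_force: 0.0
time: 9.57
tool_pos: [362.1, -416.1, 204.5]
tcp_rot: [-3.141, 0.001, 0.428]
contact_force: [-0.9, 0.8, 0.6]
grip_width: 0.4
finger_force: 0.0
```

View pics/t6.png

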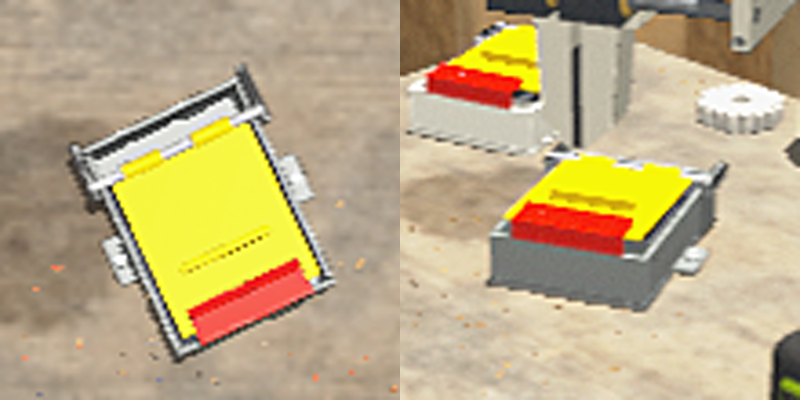

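With the arm well clear, the cover stays flat, with its edge under the lip on both sides (top view 185–325,270–340) and a gap of about 20 mm behind the hinge. I'll check the rib position at (225,251), then hand in.

```bash
python3 - <<'E'
from h import *
from plant import close_job
c=cams.capture('top');p=atz(c,(270+225*.275,180+251*.275),45)
x=(p[:2]-[552.3,-227.3])@[np.cos(.433),np.sin(.433)];print('rib x',x,'home: -23, start -3')
if abs(x+23)<4: print(close_job())
E
```

```text
rib x -24.91751818252579 home: -23, start -3
the job is handed in; nothing more can be done
None
```

The drill-bit case is shut: the cover is folded flat and pushed fully home under the red lip, it stayed shut once the arm was clear, and the job was handed in at about 10 s.

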